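# Close the food-waste caddy, then take off only the vented cover and hold it

### The job

The rinsed two-part lid of the food-waste caddy stands on the blue draining tray: pick up both lids as one set (the white loop stem carries both) and lower it gently onto the caddy, without dropping or forcing it, so that the white inner lid sits fully home, and let go of it. Then lift off only the green vented cover (its collar is the grip), leaving the inner lid seated and undisturbed on the caddy, and finish while still holding the cover level in the air, off to one side of the caddy and above its rim, so that I can drop a fresh charcoal filter over the stem. Keep the two lids together until the inner one is home, don't shove the caddy about, and leave the spare filter, the two bottles and the mug alone.

Things in the scene. Friction and masses are not known exactly. Their poses are not given: they have to be found in the camera images.
- caddy: grey open-topped caddy standing loose on the worktop, about 1 kg, 140 mm along its x by 180 mm along its y, 140 mm high, walls 4 mm. Origin: centre of its underside; z up. A steel bail is folded down on its +x face (81 mm from the centre, up to 113 mm high), pivots 99 mm out on the +-y faces.
- caddy_rim (a point): centre of the caddy's open mouth (132 x 172 mm) at the height of its rim, 140 mm up. The lid fits either way round (half a turn is the same), x axes parallel, 4 mm play each side. When home the inner lid's flange rests on the rim and its origin is 126 mm above the caddy's origin, 14 mm below this point.
- tray: flat blue draining tray, fixed, 180 mm along its x by 220 mm along its y; its upper face is 8 mm above the worktop with a 3 mm wide, 12 mm high rim. Origin: centre of its underside. The lid set stands on it.
- inner_lid: white inner lid, about 0.22 kg (varies). Origin: centre of its plug's underside; z up. The plug is 14 mm deep and tapers from 124 x 164 mm at the top to 110 x 150 mm at the bottom. Above it: flange 144 x 184 mm (14 to 19 mm above the origin) and on that a filter curb 110 x 150 mm up to 27 mm. A loop stem stands in the middle.
- stem_top (a point): middle of the top of the inner lid's white loop stem, 85 mm above the lid's origin, axes as the lid. The stem is 14 mm thick along x and 30 mm wide along y; its top 26 mm stand free above the green collar. Lifting the stem carries the cover along, as it rests on the flange.
- cover: green vented cover, about 0.14 kg (varies), 124 mm along its x by 164 mm along its y, resting loosely on the inner lid's flange (3 mm play sideways round the curb). Origin: centre of its skirt's lower edge, 19 mm above the inner lid's origin when nested; z up, axes then as the inner lid. Its flat top is 20 mm above its origin, its collar rises from there.
- collar_top (a point): centre of the collar's upper edge, 40 mm above the cover's origin, axes as the cover. The collar is a rectangular tube 30 mm along x by 46 mm along y outside, 22 x 38 mm inside, 20 mm high; the stem passes through with 4 mm play and sticks up 26 mm when nested, so the cover must rise 50 mm to clear it.
- filter: bystander: spare charcoal filter, black flat rectangular cartridge 100 x 140 x 10 mm with a slot in the middle, lying on the worktop. Origin: centre of its underside.
- cleaner: bystander: grey cleaner bottle with black cap, 68 mm diameter, 190 mm tall. Origin: centre of its underside.
- water: bystander: clear bottle with green cap, 62 mm diameter, 210 mm tall. Origin: centre of its underside.
- mug: bystander: blue mug, 80 mm diameter, 90 mm tall, handle on its +y side. Origin: centre of its underside.
Mind the look-alikes: they are no part of the job. There is more than one size of the cover; the job needs the middle-sized. Of the things that look like the caddy, the larger one is meant.

How it is judged (in metres and radians):
On the way, in this order (a step that is already met when the one before it is completed fails the run):
1. the two lids, nested, are lifted together off the tray (height (world z) of inner_lid above 0.04 m and z of cover in the frame of inner_lid below 0.026 m), for 0.2 s.
2. the lid set is home on the caddy, the cover still nested, and the stem is let go (horizontal distance between inner_lid and caddy below 0.008 m and z of inner_lid in the frame of caddy between 0.12 and 0.13 m and angle between inner_lid's own z axis and vertical below 0.05 rad and angle between the x axis of inner_lid and the x axis of caddy, either way round below 0.1 rad and z of cover in the frame of inner_lid below 0.026 m and contact force between the fingers and inner_lid below 0.2 N and linear speed of inner_lid below 0.03 m/s), for 0.3 s.
At the end, for the whole second after the job is handed in: Inner lid seated on the caddy (centred within 8 mm, height within 4 mm, level within 0.05 rad), caddy upright and within 25 mm of its start; the fingers alone hold the cover still, lower edge over 140 mm above the worktop, centre over 120 mm sideways from the caddy's, level within 0.35 rad (horizontal distance between inner_lid and caddy below 0.008 m and z of inner_lid in the frame of caddy between 0.12 and 0.13 m and angle between each of inner_lid, caddy's own z axis and vertical below 0.05 rad and angle between the x axis of inner_lid and the x axis of caddy, either way round below 0.1 rad and linear speed of inner_lid below 0.03 m/s and distance of caddy from where it was at the start of the episode below 0.025 m and height (world z) of cover above 0.14 m and horizontal distance between cover and caddy above 0.12 m and angle between cover's own z axis and vertical below 0.35 rad and linear speed of cover below 0.05 m/s and contact force between the fingers and cover above 1 N and contact force between cover and inner_lid below 0.2 N and contact force between cover and caddy below 0.2 N and contact force between cover and tray below 0.2 N and contact force between cover and filter below 0.2 N and contact force between cover and cleaner below 0.2 N and contact force between cover and water below 0.2 N and contact force between cover and mug below 0.2 N); the arm keeps its last pose, push and grip.
It fails at once if the cover comes off the inner lid (by more than about 10 mm) while the inner lid is not seated on the caddy (z of cover in the frame of inner_lid above 0.03 m and not (horizontal distance between inner_lid and caddy below 0.008 m and z of inner_lid in the frame of caddy between 0.12 and 0.13 m and angle between inner_lid's own z axis and vertical below 0.05 rad and angle between the x axis of inner_lid and the x axis of caddy, either way round below 0.1 rad)).
It fails at once if the lid set is dropped from more than about 8 mm (linear speed of inner_lid above 0.4 m/s and contact force between the fingers and inner_lid below 0.2 N).
It fails at once if the inner lid is forced onto the caddy with more than 45 N (contact force between inner_lid and caddy above 45 N).
It fails at once if the caddy is shoved more than 25 mm or tipped (distance of caddy from where it was at the start of the episode above 0.025 m or angle between caddy's own z axis and vertical above 0.15 rad).
It fails at once if the filter, a bottle or the mug is moved or tipped (distance of any of filter, cleaner, water, mug from where it was at the start of the episode above 0.02 m or angle between any of filter, cleaner, water, mug's own z axis and vertical above 0.2 rad).
It also fails if it takes over 58 s, if anything falls off the work surface, if the arm or the gripper's body presses on something with over 40 N, if the wrist force passes 120 N, or if a joint passes its speed limit or range.

### The arm

A 6-joint arm with a two-finger parallel gripper is mounted at the origin on the work surface. World frame = base frame: x ahead of the robot, y to its left, z up, the work surface at z = 0. Lengths are in mm, angles in rad, forces in N, time in s.
With the tool pointing down it reaches from about 350 to 975 mm from the base axis. Payload 7.1 kg.
Tool frame: the origin (TCP) lies between the finger pads; the fingertips stand 19 mm ahead of it and the grasp point (between the pads) is the TCP; y points along the fingers, z is the direction in which the jaws open and shut, and the axes are right-handed (so a half turn about y gives the same grasp; the last joint's range is limited). The gripper opens to 88 mm and grips with 3 to 60 N. Pads are 20 mm wide; open, the fingers measure 115 mm over their backs; the gripper's body (75 mm by 178 mm) begins 61 mm behind the grasp point.
Start: joints at [-1.182, 0.423, 1.63, -0, 1.089, -0.019], TCP at [247.885, -573.723, 241.675] pointing down, gripper open.
Joint ranges: [-3, 3], [-0.9, 2.11], [0.09, 2.58], [-1.31, 4.45], [0.11, 2.69], [-2.54, 2.54]. Speed limits (rad/s): [2.39, 2.39, 3.01, 3.14, 3.14, 3.14].

### API

Orientations are given as a rotation vector (axis times angle).
In Python, from workcell import ctrl gives the robot as it stands.
- The arm moves only by the tool servo_tool, never from a script. Its argument "moves" is text: rows parted by semicolons, each of 6 numbers parted by spaces: the shift along the world's x, y, z in m, then the turn, a rotation vector about the world's x, y, z in degrees. A call has 1 to 8 rows; each row is the pose to reach, as a shift and turn from the pose commanded when the call began; what a row does not reach only later rows make up. A row lasts 1/8 s, in which the tool goes at most 62.5 mm and 10.7 degrees, less where a joint would pass 70% of its speed; a pose out of reach is approached as far as the arm can. A call with a gripper value outside its range is refused whole. "hand" is the closure in counts, from 0 (fully open) to 255 (shut), set as the call begins (left out, the last holds). The fingers move at their own pace and stop on an object; the grip force is fixed at half the most. Time passes only in rows, so rows that repeat a pose let the fingers close. It gives the time, the measured TCP pose, the force and the opening at its end, in the units of the state.
- ctrl.get_obs(): the state, without advancing time (a new reading comes with each control period).
- ctrl.get_image(name): name is "scene" or "top"; returns a dict with "pixels" (480x640x3 uint8, red, green, blue), "depth" (480x640 float32, mm along the optical axis (not along the pixel's ray), 0 where there is no reading), "vertical_fov" (degrees; the focal length in pixels is half the picture's height over the tangent of half this angle, whatever the lens; pixels are square), "cx", "cy" (the principal point, pixels), "xyz" and "attitude" of the camera in the world. Camera axes: x right, y up, looking along -z (the intrinsics and any distortion apply to the point x, -y, -z); pixel columns grow to the right and rows downward; lengths in mm; the calibration is good to about 2 mm. A picture is of the moment at which its call begins.
- ctrl.close_job(): hands the job in, once; it reports no verdict.
The state is a dict: "t": time; "qpos": joint angles; "qvel": joint speeds; "joint_torque": joint torques, N m; "ee_pos": TCP position; "orientation": TCP orientation; "ft_force": force on the tool from outside, world axes, zero at the start; "moment": the same for the moment, N m; "width": finger opening in mm.
Only numpy, scipy, OpenCV 4.12 (cv2) and the standard library are available. Lean on these libraries where they do the work, as an engineer would, in place of code of your own. Each camera call takes 0.05 s, during which the arm holds its last target.

## Working session

There is one attempt and no reset: what is moved stays moved. The work goes in short steps, Python scripts to look and compute and a tool call to move; the robot and the scene stay as the last step left them, time stands still between calls to the robot, and variables do not carry over. Pictures are saved under pics/ and viewed, and the job is handed in when it is done.

Besides the shell and the picture viewer there is one more tool, called after "Emit:" by a JSON object that holds its "method" and its "body". servo_tool: Moves the arm, as the interface text tells. Its arguments: {"type":"object","properties":{"moves":{"type":"string"},"hand":{"type":"number"}},"required":["moves"]}

```bash
ls; mkdir -p pics
python3 - <<'E'
from workcell import ctrl
import cv2,numpy as np
print(ctrl.get_obs())
for n in("scene","top"):
    d=ctrl.get_image(n)
    print({k:v for k,v in d.items() if k not in("pixels","depth")})
    np.savez(f"pics/{n}0.npz",**d)
    cv2.imwrite(f"pics/{n}0.png",d["pixels"][:,:,::-1])
E
```

```text
pics
{'t': 0.0, 'qpos': array([-1.18200792e+00,  4.23810340e-01,  1.63067481e+00,  3.21635190e-06,
        1.08860678e+00, -1.90014441e-02]), 'qvel': array([ 0.00134744, -0.00023055, -0.00094733, -0.00024883, -0.00026061,
       -0.00133266]), 'joint_torque': array([-7.05277562e-04, -5.44627833e+01, -2.73675835e+01,  6.43365341e-02,
        2.27266556e-02, -1.19720248e-04]), 'ee_pos': array([ 247.68927275, -573.2571004 ,  240.92669163]), 'orientation': array([-0.41322068,  1.99863805, -1.99563152]), 'ft_force': array([0.07275737, 0.44457327, 0.72261351]), 'moment': array([-0.00341061,  0.00752989,  0.02849573]), 'width': 87.78686383996859}
{'vertical_fov': 54.44719702739398, 'cx': 314.3238651358665, 'cy': 235.7464436532491, 'xyz': array([1169.76523861, -177.24110868, 1089.6113901 ]), 'attitude': array([0.51320419, 0.40560332, 1.27760596])}
{'vertical_fov': 51.02829439919028, 'cx': 330.0529852275634, 'cy': 236.7100445781181, 'xyz': array([ 212.24777066,  -16.11082368, 1646.23302399]), 'attitude': array([ 0.16855281, -0.1333152 , -1.57912153])}
```

View pics/scene0.png

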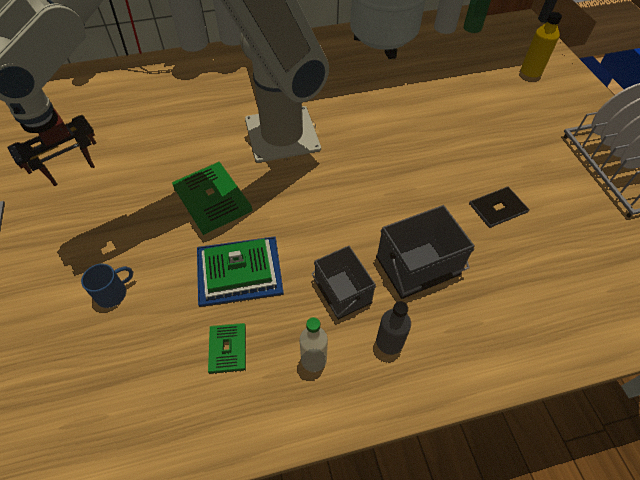

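View pics/top0.png

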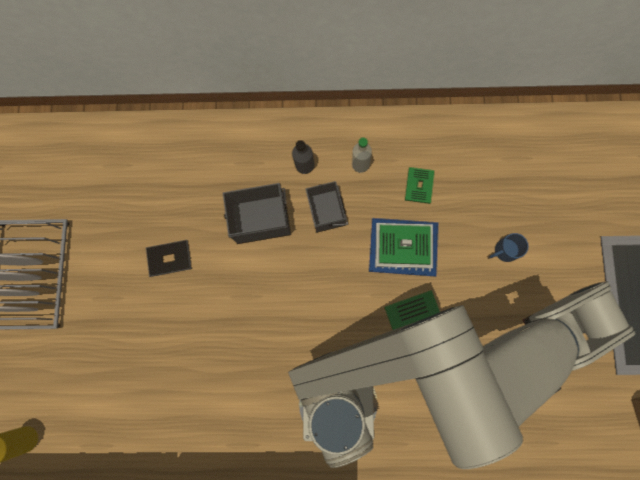

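The set stands on the blue tray (scene ~(238,265), top ~(405,245)). The larger caddy is at scene (425,250) and top (258,212), with the smaller decoy beside it. There are also decoy covers at scene (212,198) and (227,348).

```bash
cat > h.py <<'E'
import numpy as np,cv2
from scipy.spatial.transform import Rotation as R
def load(f): return dict(np.load(f))
def cam(d):
    f=240/np.tan(np.radians(float(d["vertical_fov"]))/2)
    return f,float(d["cx"]),float(d["cy"]),d["xyz"],R.from_rotvec(d["attitude"]).as_matrix()
def ray(d,u,v):
    f,cx,cy,p,M=cam(d); u=np.asarray(u,float);v=np.asarray(v,float)
    return np.stack([(u-cx)/f,-(v-cy)/f,-np.ones_like(u)],-1)@M.T
def plane(d,u,v,z):
    r=ray(d,u,v); p=d["xyz"]; return p+r*((z-p[2])/r[...,2])[...,None]
def cloud(d):
    v,u=np.mgrid[0:480,0:640]; return d["xyz"]+ray(d,u,v)*d["depth"][...,None]
def crop(d,u0,v0,u1,v1,s,fn):
    cv2.imwrite(fn,cv2.resize(d["pixels"][v0:v1,u0:u1,::-1],None,fx=s,fy=s,interpolation=cv2.INTER_CUBIC))
def tri(d1,a,d2,b):
    r1=ray(d1,*a);r2=ray(d2,*b);p1=d1["xyz"];p2=d2["xyz"]
    s=np.linalg.lstsq(np.stack([r1,-r2],1),p2-p1,rcond=None)[0]
    q1=p1+r1*s[0];q2=p2+r2*s[1]; return (q1+q2)/2,np.linalg.norm(q1-q2)
E
python3 - <<'E'
from h import *
for n in("scene","top"):
    d=load(f"pics/{n}0.npz")
    P=cloud(d)
    hsv=cv2.cvtColor(d["pixels"],cv2.COLOR_RGB2HSV)
    for px in ([(420,250),(236,258),(225,330),(470,120)] if n=="scene" else [(258,215),(406,243),(200,150),(500,180)]):
        print(n,px,P[px[1],px[0]].round(1),hsv[px[1],px[0]])
crop(load("pics/scene0.npz"),185,200,485,310,2.6,"pics/s0c.png")
crop(load("pics/top0.npz"),210,170,450,285,3.3,"pics/t0c.png")
E
```

```text
scene (420, 250) [555.1 275.4   4.9] [40 29 79]
scene (236, 258) [ 487.  -221.    54.5] [ 55 219  43]
scene (225, 330) [ 662.4 -280.7   15.9] [ 48 128  50]
scene (470, 120) [9.58e+01 6.41e+02 3.00e-01] [ 18 153 148]
top (258, 215) [609.9 260.8   4.1] [20 25 91]
top (406, 243) [ 489.8 -219.9   96.5] [ 22  40 145]
top (200, 150) [ 8.466e+02  4.675e+02 -6.000e-01] [ 17 120 151]
top (500, 180) [ 717.8 -557.4    2.3] [ 18 125 137]
```

View pics/s0c.png

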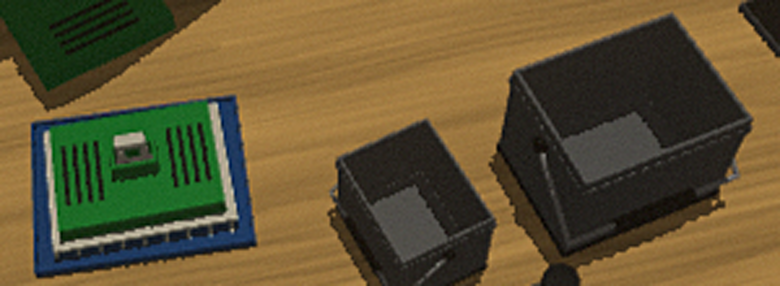

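View pics/t0c.png

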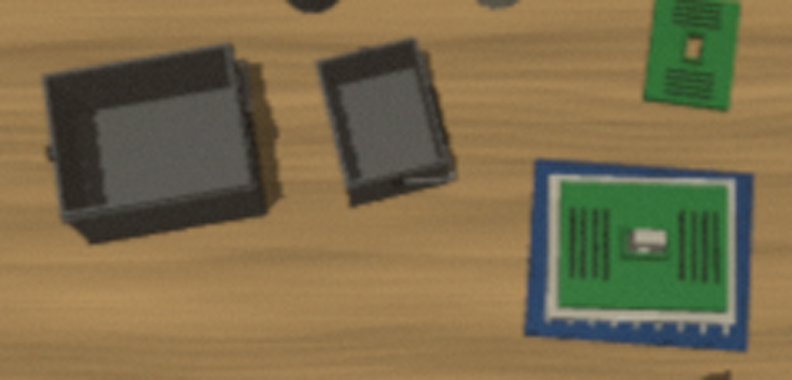

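```bash
cat > fit.py <<'E'
from h import *
def rect(P):
    (c,s,a)=cv2.minAreaRect(P[:,:2].astype(np.float32)); 
    if s[0]>s[1]: s=(s[1],s[0]);a=a+90
    a=(a+90)%180-90   # direction of short side (x axis)
    return np.round(c,1),np.round(s,1),round(a,2)
E
python3 - <<'E'
from fit import *
for n in("scene","top"):
    d=load(f"pics/{n}0.npz"); P=cloud(d); hsv=cv2.cvtColor(d["pixels"],cv2.COLOR_RGB2HSV)
    X,Y,Z=P[...,0],P[...,1],P[...,2]
    m=(X>480)&(X<720)&(Y>120)&(Y<400)&(Z>115)
    print(n,"caddy top pct",np.percentile(Z[m],[50,80,90,97]),m.sum())
    # biggest component, rim
    m=(m&(Z>133)&(Z<147)).astype(np.uint8)
    k,l,st,_=cv2.connectedComponentsWithStats(cv2.dilate(m,np.ones((3,3))))
    i=1+np.argmax(st[1:,4]); mm=(l==i)&(m>0); print(" rim",st[i],rect(P[mm]),np.median(Z[mm]))
    # set
    reg=(X>360)&(X<640)&(Y>-350)&(Y<-90)
    for nm,mk in dict(tray=reg&(hsv[...,0]>100)&(hsv[...,0]<130)&(hsv[...,1]>120),
        green=reg&(hsv[...,0]>45)&(hsv[...,0]<75)&(hsv[...,1]>120)&(Z>38),
        flat=reg&(hsv[...,1]>120)&(hsv[...,0]>45)&(hsv[...,0]<75)&(Z>40)&(Z<56),
        stem=reg&(Z>83)).items():
        mk=cv2.morphologyEx(mk.astype(np.uint8),cv2.MORPH_OPEN,np.ones((2,2)))
        k,l,st,_=cv2.connectedComponentsWithStats(mk); i=1+np.argmax(st[1:,4]); mm=l==i
        print(" ",nm,st[i],rect(P[mm]),"z",np.percentile(Z[mm],[10,50,90]).round(1),"mean",P[mm].mean(0).round(1))
E
```

```text
scene caddy top pct [131.23637649 139.01828382 140.42954051 141.92707298] 1440
 rim [ 381  204   95   69 1258] (array([596.5, 253.2]), array([144.4, 183.5]), 8.72) 138.7031264016515
  tray [ 198  238   86   69 1010] (array([ 784.3, -246.4]), array([218.6, 755.6]), 84.9) z [ 3.5  8.4 12.2] mean [ 533.2 -220.4    9.2]
  green [ 206  240   66   51 2187] (array([ 797.6, -232.5]), array([163. , 738.8]), 87.53) z [43.4 47.  50.5] mean [ 508.8 -219.8   51.1]
  flat [ 206  240   66   51 2056] (array([ 797.6, -232.5]), array([163. , 738.8]), 87.53) z [43.5 47.  49.9] mean [ 508.5 -219.9   50.9]
  stem [230 252  12   7  72] (array([ 484.6, -218.7]), array([26.8, 43.4]), 85.14) z [58.1 90.4 94. ] mean [ 497.3 -219.3   84.9]
top caddy top pct [133.55845708 140.31824795 142.41770032 145.56788162] 638
 rim [222 182  66  55 811] (array([598. , 250.8]), array([142.2, 182.2]), 9.05) 139.2617175154612
  tray [371 221  65  55 403] (array([ 417.6, -106.7]), array([254.5, 369.8]), 31.65) z [ 3.3  8.7 14.6] mean [ 450.2 -186.5   16.7]
  green [ 381  227   50   38 1249] (array([ 371.8, -177.8]), array([183.1, 415.9]), 68.39) z [41.7 47.  52.5] mean [ 489.6 -223.4   55.1]
  flat [ 381  227   50   38 1127] (array([ 371.8, -177.8]), array([183.1, 415.9]), 68.39) z [41.7 46.9 51.9] mean [ 488.4 -224.1   55.4]
  stem [403 240  10   5  49] (array([ 495.2, -227. ]), array([14.1, 34. ]), 6.85) z [62.6 91.9 97.6] mean [ 495.  -226.7   83.9]
```

Run:
```python
from fit import *
for n in("scene","top"):
    d=load(f"pics/{n}0.npz"); P=cloud(d); hsv=cv2.cvtColor(d["pixels"],cv2.COLOR_RGB2HSV)
    X,Y,Z=P[...,0],P[...,1],P[...,2]
    reg=(X>360)&(X<640)&(Y>-350)&(Y<-90)
    def comp(mk):
        k,l,st,_=cv2.connectedComponentsWithStats(mk.astype(np.uint8)); i=1+np.argmax(st[1:,4]); return l==i
    g=(hsv[...,0]>45)&(hsv[...,0]<75)&(hsv[...,1]>110)
    S=comp(reg&(Z>86)); print(n,"stem",S.sum(),rect(P[S]),P[S].mean(0).round(1),np.median(Z[S]))
    C=comp(reg&(Z>62)&(Z<80)); print(" collar",C.sum(),rect(P[C]),np.median(Z[C]))
    F=comp(reg&(Z>41)&(Z<56)&g); print(" flat",F.sum(),rect(P[F]),np.median(Z[F]))
    W=comp(reg&(Z>19)&(Z<56)); print(" flange+",W.sum(),rect(P[W]))
    T=comp(reg&(Z>5)); print(" tray+",T.sum(),rect(P[T]))
    # colour+plane: green mask hull at z=47
    G=comp(g&(X>380)&(X<600)&(Y>-320)&(Y<-120)); v,u=np.nonzero(G)
    print(" greenplane47",rect(plane(d,u,v,47)))
    St=(hsv[...,1]<70)&(hsv[...,2]>110)&(Z>80)&reg
    v,u=np.nonzero(St); print(" whitestem px",u.mean(),v.mean(),len(u),plane(d,u,v,93).mean(0),np.ptp(u),np.ptp(v))
crop(load("pics/scene0.npz"),190,230,290,310,8,"pics/s0d.png")
crop(load("pics/top0.npz"),365,210,445,280,8,"pics/t0d.png")
```

```text
scene stem 67 (array([ 496.5, -221. ]), array([17.1, 29.8]), 3.16) [ 497.5 -221.1   92. ] 92.33054194036015
 collar 100 (array([ 496.9, -220.9]), array([33.5, 45.9]), -4.38) 67.20945402730302
 flat 2098 (array([ 495.6, -221.7]), array([128.9, 163.1]), -2.58) 47.06634511558366
 flange+ 3086 (array([ 496.5, -221.4]), array([147.2, 184.2]), -2.5)
 tray+ 4756 (array([ 493.4, -221.9]), array([185., 221.]), -4.75)
 greenplane47 (array([ 501.7, -222.3]), array([135.2, 163.5]), -2.49)
 whitestem px 234.16981132075472 253.28301886792454 53 [ 497.15088666 -221.67980215   93.        ] 11 7
top stem 47 (array([ 496.6, -222.3]), array([14.2, 28.2]), -1.54) [ 496.5 -222.1   93.3] 93.56756779280272
 collar 65 (array([ 496.6, -223.8]), array([30.5, 45.5]), -0.46) 67.39245248421548
 flat 1449 (array([ 495.4, -221.5]), array([121.4, 159.2]), -2.59) 47.34056952196261
 flange+ 2281 (array([ 496.6, -222.8]), array([146.4, 183.5]), -2.74)
 tray+ 3458 (array([ 495.1, -229.8]), array([188.1, 240.7]), -4.63)
 greenplane47 (array([ 495.2, -221.2]), array([120.2, 158.1]), -2.5)
 whitestem px 406.3333333333333 241.22222222222223 45 [ 496.05056222 -221.62323108   93.        ] 9 4
```

View pics/s0d.png

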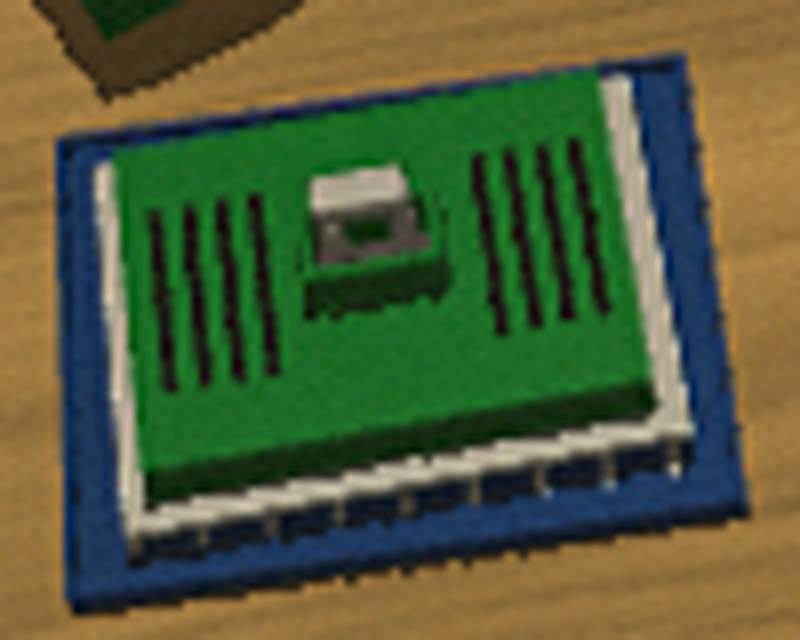

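View pics/t0d.png

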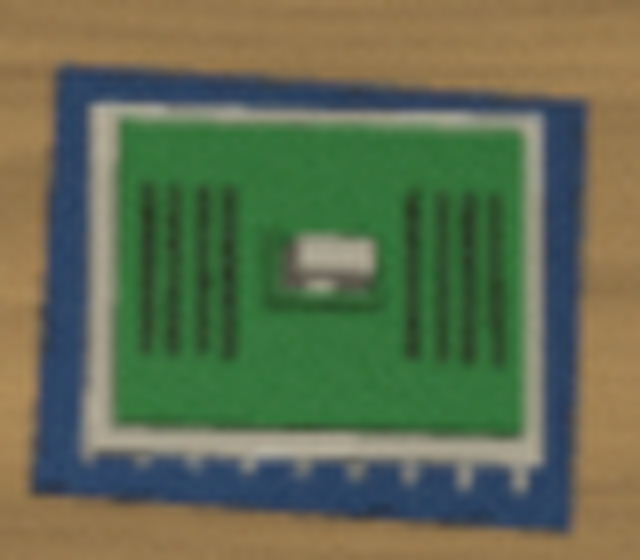

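Run:
```python
from fit import *
from workcell import ctrl
o=ctrl.get_obs(); print(R.from_rotvec(o["orientation"]).as_matrix().round(3)) 
for n in("scene","top"):
    d=load(f"pics/{n}0.npz"); P=cloud(d); X,Y,Z=P[...,0],P[...,1],P[...,2]
    m=((Z>6)&(X>150)&(X<900)&(Y>-600)&(Y<650)).astype(np.uint8)
    k,l,st,_=cv2.connectedComponentsWithStats(m)
    for i in range(1,k):
        if st[i,4]>80: q=P[l==i]; print(n,st[i],"min",q.min(0).round(),"max",q.max(0).round())
```

```text
[[-0.918 -0.     0.397]
 [-0.397  0.001 -0.918]
 [-0.    -1.    -0.001]]
scene [   0    0  103  168 9886] min [ 166. -600.  225.] max [ 320. -357.  640.]
scene [ 221    0   89  102 4948] min [ 150. -131.  247.] max [221.  62. 585.]
scene [ 172  172   80   62 2824] min [ 150. -370.    6.] max [ 351. -152.   56.]
scene [ 470  186   60   40 1178] min [404. 481.   6.] max [528. 635.  17.]
scene [ 376  205   99   93 5054] min [487. 149.   6.] max [693. 361. 146.]
scene [ 197  236   87   70 4652] min [ 395. -338.    6.] max [ 593. -105.   97.]
scene [ 311  245   65   73 2224] min [549. -38.   6.] max [703.  96. 104.]
scene [  81  263   53   44 1474] min [ 397. -599.    6.] max [ 522. -488.   95.]
scene [ 376  301   35   53 1298] min [752.  69.   6.] max [820. 137. 194.]
scene [ 300  317   28   55 1186] min [ 757. -120.    6.] max [815. -56. 215.]
scene [ 208  323   38   50 1659] min [ 641. -334.    6.] max [ 768. -232.   33.]
top [351 137  21  36 546] min [ 212. -119.    6.] max [ 811.  -16. 1646.]
top [292 140  23  34 582] min [212. -16.   6.] max [ 873.  146. 1646.]
top [405 167  30  37 853] min [ 212. -335.    6.] max [ 768.  -16. 1646.]
top [306 181  42  52 746] min [212. -39.   6.] max [ 720.   98. 1646.]
top [ 223  183   70   61 2188] min [212. -16.   6.] max [ 714.  380. 1646.]
top [ 368  217   73   59 3366] min [ 212. -345.    6.] max [ 596.  -16. 1646.]
top [489 232  40  31 644] min [ 212. -600.    6.] max [ 534.  -16. 1646.]
top [ 145  239   47   39 1034] min [212. -16.   6.] max [ 530.  638. 1646.]
top [  312   281   316    96 16393] min [ 150. -600.    6.] max [ 349.   57. 1646.]
```

Emit:
{"method": "servo_tool", "body": {"moves": "0.031 0.044 0 0 0 8; 0.062 0.088 -0.005 0 0 16; 0.093 0.132 -0.01 0 0 24; 0.124 0.176 -0.015 0 0 32; 0.155 0.22 -0.02 0 0 40; 0.187 0.264 -0.03 0 0 48; 0.218 0.308 -0.04 0 0 56; 0.249 0.352 -0.04 0 0 64", "hand": 0}}

```text
t: 1.1
ee_pos: [497.1, -219.9, 200.7]
orientation: [-1.19, 1.241, -1.238]
ft_force: [0.7, -0.5, 0.0]
width: 87.7
```

Emit:
{"method": "servo_tool", "body": {"moves": "0 0 0 0 0 0; 0 0 0 0 0 0; 0 0 0 0 0 0; 0 0 0 0 0 0"}}

```text
t: 1.6
ee_pos: [496.3, -222.8, 201.7]
orientation: [-1.186, 1.245, -1.245]
ft_force: [0.8, -0.3, 0.4]
width: 87.9
```

```bash
cat > look.py <<'E'
import sys
from fit import *
from workcell import ctrl
def snap(tag):
    o=ctrl.get_obs(); M=R.from_rotvec(o["orientation"]).as_matrix()
    print("t",o["t"],"p",o["ee_pos"].round(1),"jawyaw",np.degrees(np.arctan2(M[1,2],M[0,2])).round(2),"down",M[:,1].round(3),"w",round(o["width"],1),"F",o["ft_force"].round(1),"q",o["qpos"].round(2))
    D={}
    for n in("scene","top"):
        d=ctrl.get_image(n); np.savez(f"pics/{n}{tag}.npz",**d); D[n]=d
    return D
E
python3 - <<'E'
from look import *
D=snap("1"); crop(D["scene"],150,120,350,270,4,"pics/s1.png")
E
```

```text
t 1.6 p [ 496.3 -222.8  201.7] jawyaw -2.76 down [-0. -0. -1.] w 87.9 F [ 0.8 -0.3  0.4] q [-0.44  0.36  1.84 -0.    0.94 -0.4 ]
```

View pics/s1.png

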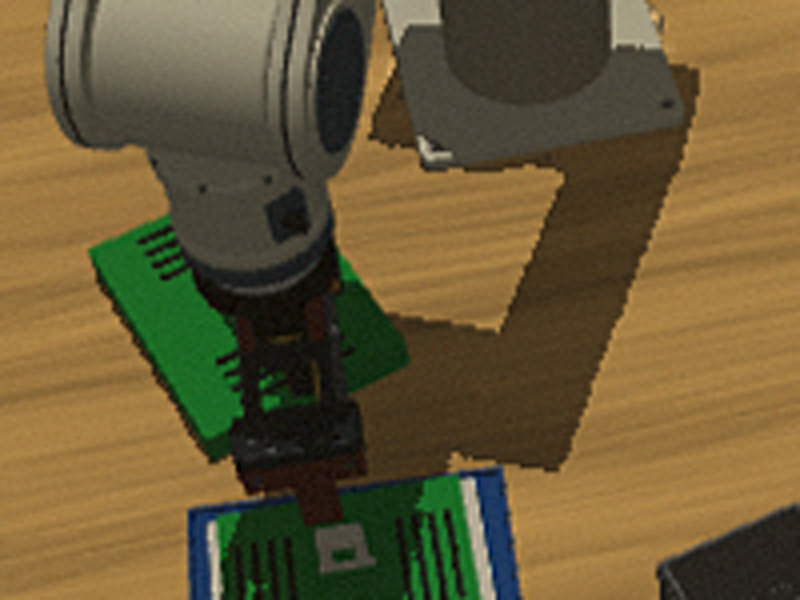

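The hand is above the stem with its jaws across the thin side. Next I go down to z≈90, then close.

Emit:
{"method": "servo_tool", "body": {"moves": "0 0.001 -0.03 0 0 0; 0 0.001 -0.06 0 0 0; 0 0.001 -0.08 0 0 0; 0 0.001 -0.095 0 0 0; 0 0.001 -0.105 0 0 0; 0 0.001 -0.111 0 0 0; 0 0.001 -0.111 0 0 0; 0 0.001 -0.111 0 0 0"}}

```text
t: 2.7
ee_pos: [497.3, -220.9, 91.2]
orientation: [-1.187, 1.242, -1.244]
ft_force: [0.1, -0.5, 0.3]
width: 87.7
```

Run:
```python
from look import *
D=snap("2"); crop(D["scene"],190,200,310,290,6,"pics/s2.png")
```

```text
t 2.7 p [ 497.3 -220.9   91.2] jawyaw -2.63 down [ 0.001 -0.    -1.   ] w 87.7 F [ 0.1 -0.5  0.3] q [-0.44  0.53  1.9   0.    0.71 -0.39]
```

View pics/s2.png

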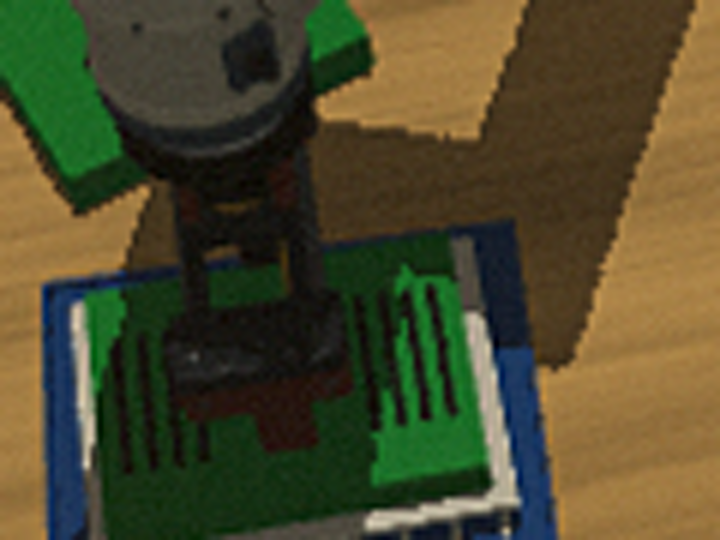

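Emit:
{"method": "servo_tool", "body": {"moves": "0 0 0 0 0 0; 0 0 0 0 0 0; 0 0 0 0 0 0; 0 0 0 0 0 0; 0 0 0 0 0 0; 0 0 0 0 0 0; 0 0 0 0 0 0; 0 0 0 0 0 0", "hand": 255}}

```text
t: 3.8
ee_pos: [496.7, -220.7, 90.7]
orientation: [-1.187, 1.243, -1.243]
ft_force: [-1.2, -0.1, 0.0]
width: 13.5
```

Emit:
{"method": "servo_tool", "body": {"moves": "0 0 0.003 0 0 0; 0 0 0.006 0 0 0; 0 0 0.01 0 0 0; 0 0 0.015 0 0 0; 0 0 0.02 0 0 0; 0 0 0.025 0 0 0; 0 0 0.03 0 0 0; 0 0 0.03 0 0 0"}}

```text
t: 4.8
ee_pos: [497.2, -220.8, 121.2]
orientation: [-1.187, 1.242, -1.244]
ft_force: [0.1, 0.6, -3.4]
width: 14.1
```

Run:
```python
from look import *
D=snap("3"); crop(D["scene"],190,200,310,290,6,"pics/s3.png")
```

```text
t 4.8 p [ 497.2 -220.8  121.2] jawyaw -2.63 down [ 0.001 -0.    -1.   ] w 14.1 F [ 0.1  0.6 -3.4] q [-0.44  0.48  1.89 -0.    0.78 -0.39]
```

View pics/s3.png

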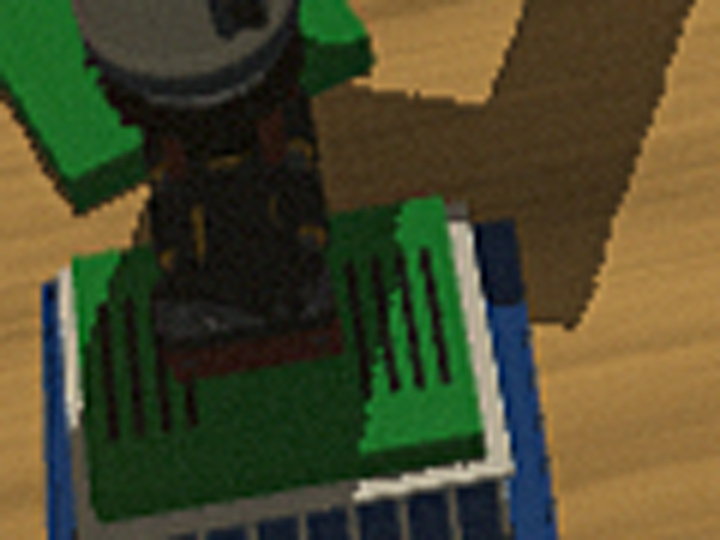

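Both lids are up together: the opening is 14 mm and the load about 3.5 N. Now I raise them to carrying height.

Emit:
{"method": "servo_tool", "body": {"moves": "0 0 0.01 0 0 0; 0 0 0.03 0 0 0; 0 0 0.055 0 0 0; 0 0 0.08 0 0 0; 0 0 0.105 0 0 0; 0 0 0.125 0 0 0; 0 0 0.138 0 0 0; 0 0 0.14 0 0 0"}}

```text
t: 5.9
ee_pos: [497.2, -220.9, 261.6]
orientation: [-1.187, 1.242, -1.244]
ft_force: [0.6, 0.1, -3.6]
width: 13.9
```

Emit:
{"method": "servo_tool", "body": {"moves": "0.002 0.01 0 0 0 0; 0.006 0.03 0 0 0 1; 0.012 0.06 0 0 0 2; 0.02 0.095 0 0 0 3; 0.028 0.13 0 0 0 4; 0.036 0.165 0 0 0 5; 0.044 0.2 0 0 0 6; 0.052 0.235 0 0 0 7"}}

```text
t: 6.9
ee_pos: [548.4, 16.9, 259.9]
orientation: [-1.246, 1.152, -1.15]
ft_force: [0.7, 0.3, -4.2]
width: 14.0
```

Emit:
{"method": "servo_tool", "body": {"moves": "0.007 0.035 0 0 0 1; 0.015 0.07 0 0 0 2; 0.023 0.105 0 0 0 3; 0.031 0.14 0 0 0 4; 0.038 0.17 0 0 0 4.5; 0.042 0.185 0 0 0 4.5; 0.043 0.193 0 0 0 4.5; 0.043 0.195 0 0 0 4.5"}}

```text
t: 7.9
ee_pos: [591.5, 209.3, 260.3]
orientation: [-1.279, 1.095, -1.094]
ft_force: [-0.6, -0.3, -3.5]
width: 13.7
```

Emit:
{"method": "servo_tool", "body": {"moves": "0 0 0 0 0 0; 0 0 0 0 0 0; 0 0 0 0 0 0; 0 0 0 0 0 0"}}

```text
t: 8.4
ee_pos: [591.9, 209.0, 260.8]
orientation: [-1.278, 1.095, -1.095]
ft_force: [-0.7, -0.3, -3.7]
width: 13.5
```

Run:
```python
from look import *
D=snap("4"); crop(D["scene"],340,100,500,220,5,"pics/s4.png"); crop(D["top"],200,140,320,260,5,"pics/t4.png")
```

```text
t 8.4 p [591.9 209.  260.8] jawyaw 8.84 down [ 0.  0. -1.] w 13.5 F [-0.7 -0.3 -3.7] q [ 0.32  0.41  1.61 -0.    1.13  0.17]
```

View pics/s4.png

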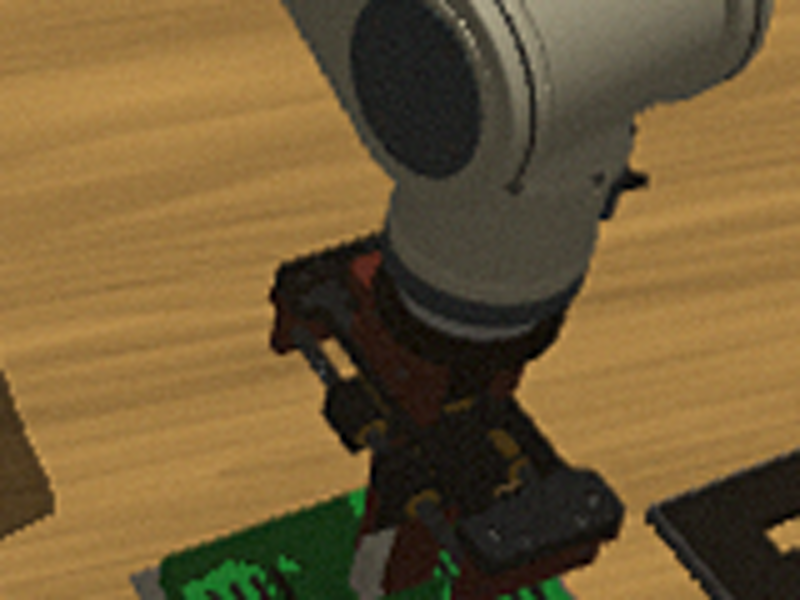

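View pics/t4.png

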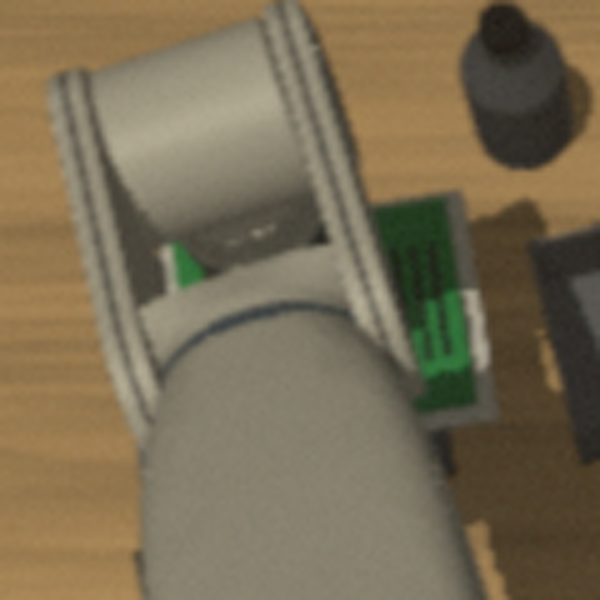

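```bash
cat > lid.py <<'E'
from fit import *
def lidfit(d,zlo,zhi,cx,cy,col=True):
    P=cloud(d); X,Y,Z=P[...,0],P[...,1],P[...,2]; hsv=cv2.cvtColor(d["pixels"],cv2.COLOR_RGB2HSV)
    g=(hsv[...,0]>45)&(hsv[...,0]<75)&(hsv[...,1]>110)
    reg=(abs(X-cx)<120)&(abs(Y-cy)<130)
    A=reg&(Z>zlo)&(Z<zhi)
    w=A&(hsv[...,1]<70)&(hsv[...,2]>60); 
    return P,A,w,reg&g&(Z>zlo)&(Z<zhi)
E
python3 - <<'E'
from lid import *
for n in("scene","top"):
    d=load(f"pics/{n}4.npz")
    P,A,w,g=lidfit(d,185,225,592,208)
    for nm,m in (("all",A),("white",w),("green",g)):
        if m.sum()>10: print(n,nm,m.sum(),rect(P[m]),np.percentile(P[m][:,2],[5,50,95]).round(1))
crop(load("pics/scene4.npz"),350,150,510,270,5,"pics/s4b.png")
E
```

```text
scene all 3104 (array([592.4, 208.1]), array([146.7, 186.1]), 9.16) [195.4 216.  219.5]
scene white 538 (array([593.5, 208.3]), array([144.5, 186.1]), 9.16) [193.5 196.7 199.6]
scene green 2274 (array([594. , 208.3]), array([126.1, 166.8]), 8.37) [202.2 216.5 219.7]
top all 793 (array([591. , 202.5]), array([145.8, 184.1]), 11.85) [193.6 215.1 221.8]
top white 231 (array([589.8, 205.1]), array([140.4, 182.7]), 9.67) [191.  197.7 214.1]
top green 324 (array([590.6, 206. ]), array([120.9, 159.2]), 10.31) [211.8 217.2 222.4]
```

View pics/s4b.png

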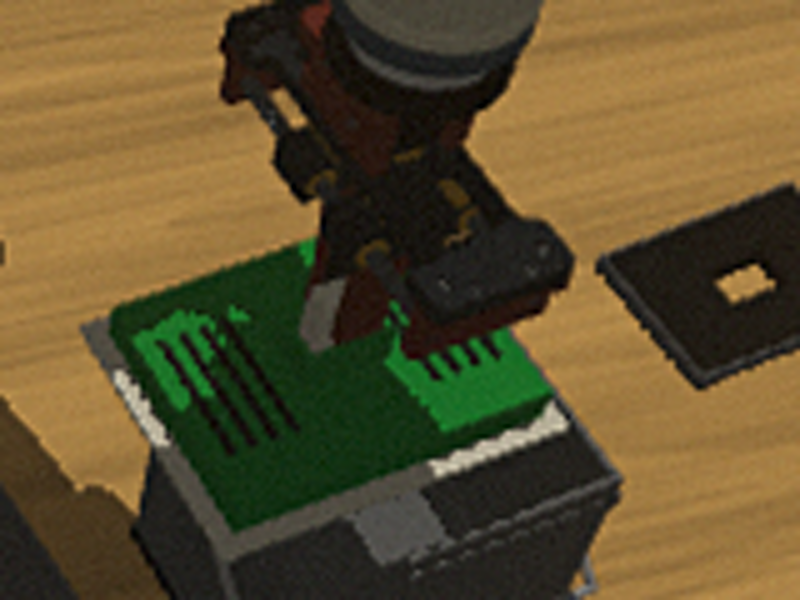

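Emit:
{"method": "servo_tool", "body": {"moves": "0.001 0.01 0 0 0 0; 0.003 0.025 0 0 0 0; 0.0045 0.038 -0.004 0 0 0; 0.0045 0.044 -0.01 0 0 0; 0.0045 0.044 -0.016 0 0 0; 0.0045 0.044 -0.022 0 0 0; 0.0045 0.044 -0.026 0 0 0; 0.0045 0.044 -0.026 0 0 0"}}

```text
t: 9.5
ee_pos: [596.2, 252.9, 234.2]
orientation: [-1.279, 1.095, -1.095]
ft_force: [-0.1, -0.2, -4.0]
width: 13.8
```

Emit:
{"method": "servo_tool", "body": {"moves": "0 0 0 0 0 0; 0 0 0 0 0 0"}}

```text
t: 9.75
ee_pos: [596.6, 253.2, 235.0]
orientation: [-1.278, 1.094, -1.095]
ft_force: [-0.6, -0.5, -3.4]
width: 13.3
```

Run:
```python
from look import *
from lid import *
D=snap("5")
for n in("scene","top"):
    d=D[n]
    P,A,w,g=lidfit(d,157,200,597,252)
    for nm,m in (("all",A),("white",w),("green",g)):
        if m.sum()>10: print(n,nm,m.sum(),rect(P[m]),np.percentile(P[m][:,2],[5,50,95]).round(1))
    m=(abs(P[...,0]-597)<130)&(abs(P[...,1]-252)<140)&(P[...,2]>120)&(P[...,2]<146); print(n,"caddy vis",m.sum(),rect(P[m]))
crop(D["scene"],365,160,485,300,5,"pics/s5.png"); crop(D["top"],210,160,310,260,6,"pics/t5.png")
```

```text
t 9.75 p [596.6 253.2 235. ] jawyaw 8.86 down [ 0.  0. -1.] w 13.3 F [-0.6 -0.5 -3.4] q [0.38 0.46 1.58 0.   1.1  0.23]
scene all 3005 (array([598.5, 252.9]), array([145.2, 187.1]), 8.04) [169.5 190.3 193.8]
scene white 507 (array([599.6, 253. ]), array([143., 187.]), 8.04) [167.4 170.8 174.2]
scene green 2200 (array([598.2, 252.1]), array([125.5, 166.2]), 8.8) [176.5 190.9 194. ]
scene caddy vis 712 (array([597.8, 250.4]), array([145.6, 192. ]), 9.15)
top all 798 (array([597.6, 248.4]), array([146. , 182.8]), 10.15) [168.8 189.  196.2]
top white 233 (array([596.1, 247.6]), array([144.1, 182.6]), 10.61) [167.  172.2 185.3]
top green 351 (array([594. , 247.5]), array([121.1, 157.7]), 11.48) [186.1 191.5 196.6]
top caddy vis 92 (array([606.6, 161.7]), array([ 40.6, 148.2]), 82.69)
```

View pics/s5.png

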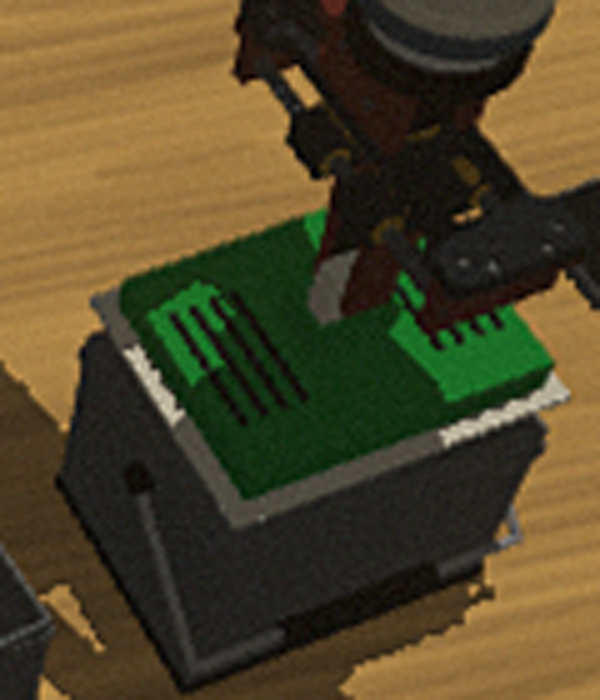

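View pics/t5.png

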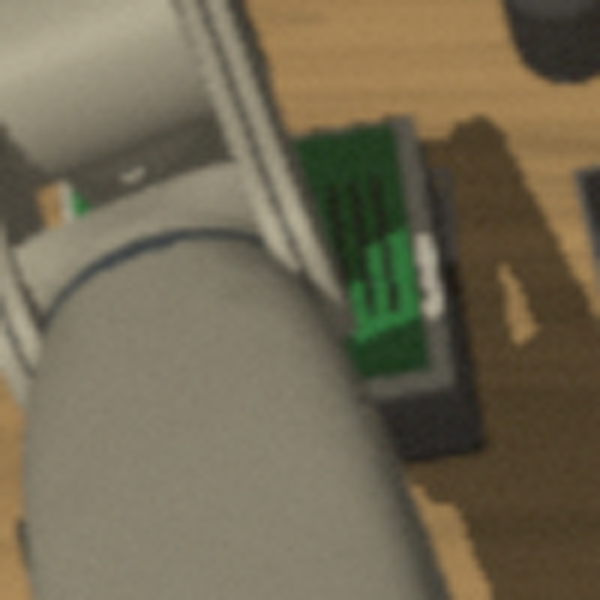

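Lid centre is about (596,252.6) and caddy about (597.3,252), so the misalignment is 1–2 mm within 4 mm of play. I'll nudge it and lower slowly, watching the force.

Emit:
{"method": "servo_tool", "body": {"moves": "0.001 -0.0005 -0.003 0 0 0; 0.001 -0.0005 -0.006 0 0 0; 0.001 -0.0005 -0.009 0 0 0; 0.001 -0.0005 -0.012 0 0 0; 0.001 -0.0005 -0.015 0 0 0; 0.001 -0.0005 -0.018 0 0 0; 0.001 -0.0005 -0.019 0 0 0; 0.001 -0.0005 -0.02 0 0 0"}}

```text
t: 10.85
ee_pos: [597.4, 252.8, 214.7]
orientation: [-1.278, 1.094, -1.094]
ft_force: [-0.3, -0.1, -3.3]
width: 13.9
```

Emit:
{"method": "servo_tool", "body": {"moves": "0 0 -0.0005 0 0 0; 0 0 -0.001 0 0 0; 0 0 -0.0015 0 0 0; 0 0 -0.002 0 0 0; 0 0 -0.0025 0 0 0; 0 0 -0.003 0 0 0; 0 0 -0.003 0 0 0; 0 0 -0.003 0 0 0"}}

```text
t: 11.85
ee_pos: [597.4, 252.8, 211.7]
orientation: [-1.278, 1.094, -1.094]
ft_force: [0.7, 1.1, -3.9]
width: 13.6
```

Emit:
{"method": "servo_tool", "body": {"moves": "0 0 -0.0005 0 0 0; 0 0 -0.001 0 0 0; 0 0 -0.0015 0 0 0; 0 0 -0.002 0 0 0; 0 0 -0.002 0 0 0; 0 0 -0.002 0 0 0"}}

```text
t: 12.6
ee_pos: [597.4, 252.8, 209.7]
orientation: [-1.278, 1.094, -1.094]
ft_force: [0.0, -0.5, -4.5]
width: 13.6
```

Emit:
{"method": "servo_tool", "body": {"moves": "0 0 -0.0004 0 0 0; 0 0 -0.0007 0 0 0; 0 0 -0.001 0 0 0; 0 0 -0.001 0 0 0; 0 0 -0.001 0 0 0"}}

```text
t: 13.22
ee_pos: [597.4, 252.8, 208.7]
orientation: [-1.278, 1.094, -1.094]
ft_force: [0.3, 0.5, -4.1]
width: 14.0
```

Emit:
{"method": "servo_tool", "body": {"moves": "0 0 -0.0004 0 0 0; 0 0 -0.0007 0 0 0; 0 0 -0.001 0 0 0; 0 0 -0.001 0 0 0; 0 0 -0.001 0 0 0"}}

```text
t: 13.85
ee_pos: [597.4, 252.8, 208.6]
orientation: [-1.278, 1.094, -1.095]
ft_force: [-4.3, -1.5, 6.0]
width: 13.9
```

Contact at z≈208.6, which matches home height, with about 10 N of load. I'll check with a picture before letting go.

Emit:
{"method": "servo_tool", "body": {"moves": "0 0 0.0005 0 0 0; 0 0 0.0005 0 0 0"}}

```text
t: 14.1
ee_pos: [597.4, 252.8, 208.6]
orientation: [-1.278, 1.094, -1.094]
ft_force: [-3.1, -1.2, 6.7]
width: 13.8
```

Run:
```python
from look import *
from lid import *
D=snap("6")
for n in("scene","top"):
    d=D[n]
    P,A,w,g=lidfit(d,130,175,597,252)
    for nm,m in (("white",w),("green",g)):
        if m.sum()>10: print(n,nm,m.sum(),rect(P[m]),np.percentile(P[m][:,2],[5,50,95]).round(1))
crop(D["scene"],365,160,485,300,5,"pics/s6.png")
```

```text
t 14.1 p [597.4 252.8 208.6] jawyaw 8.87 down [ 0.  0. -1.] w 13.8 F [-3.1 -1.2  6.7] q [0.38 0.49 1.6  0.   1.05 0.23]
scene white 506 (array([598.9, 251.7]), array([144.2, 184.9]), 8.79) [140.8 144.7 147.8]
scene green 2123 (array([598.3, 251. ]), array([128.4, 165.7]), 9.91) [150.6 164.4 167.8]
top white 234 (array([597.9, 247. ]), array([145.8, 182. ]), 10.94) [138.1 145.9 162. ]
top green 322 (array([607., 191.]), array([ 42.4, 123. ]), -79.13) [159.5 164.8 170.5]
```

View pics/s6.png

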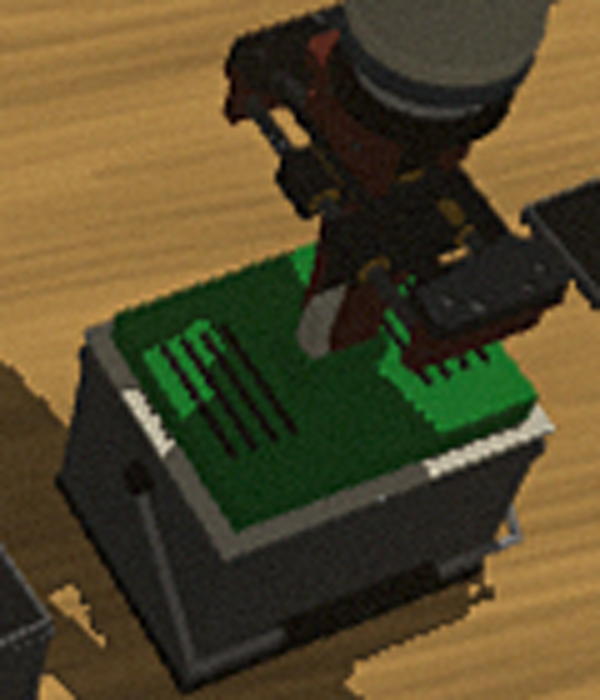

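The flange lies on the rim at z≈145, so I'm letting go.

Emit:
{"method": "servo_tool", "body": {"moves": "0 0 0 0 0 0; 0 0 0 0 0 0; 0 0 0 0 0 0; 0 0 0 0 0 0; 0 0 0 0 0 0; 0 0 0 0 0 0; 0 0 0 0 0 0; 0 0 0 0 0 0", "hand": 0}}

```text
t: 15.2
ee_pos: [597.4, 252.8, 208.2]
orientation: [-1.278, 1.095, -1.094]
ft_force: [0.4, 0.2, -0.6]
width: 87.1
```

Run:
```python
from look import *
from lid import *
D=snap("7")
for n in("scene","top"):
    d=D[n]
    P,A,w,g=lidfit(d,130,155,597,252)
    print(n,"white",w.sum(),rect(P[w]),np.percentile(P[w][:,2],[5,50,95]).round(1))
    P,A,w,g=lidfit(d,155,175,597,252)
    print(n,"green",g.sum(),rect(P[g]),np.percentile(P[g][:,2],[5,50,95]).round(1))
crop(D["scene"],365,160,485,300,5,"pics/s7.png")
```

```text
t 15.2 p [597.4 252.8 208.2] jawyaw 8.86 down [-0.  0. -1.] w 87.1 F [ 0.4  0.2 -0.6] q [0.38 0.49 1.6  0.   1.05 0.23]
scene white 509 (array([598.8, 250.8]), array([144.9, 184.8]), 8.54) [140.8 144.7 147.9]
scene green 1958 (array([598.5, 251.4]), array([126.8, 165. ]), 8.92) [159.6 164.8 168.2]
top white 212 (array([597. , 246.9]), array([144.9, 181.5]), 10.85) [140.1 144.6 151.8]
top green 331 (array([606.8, 192. ]), array([ 41.4, 122.3]), -79.93) [160.2 165.1 170.3]
```

View pics/s7.png

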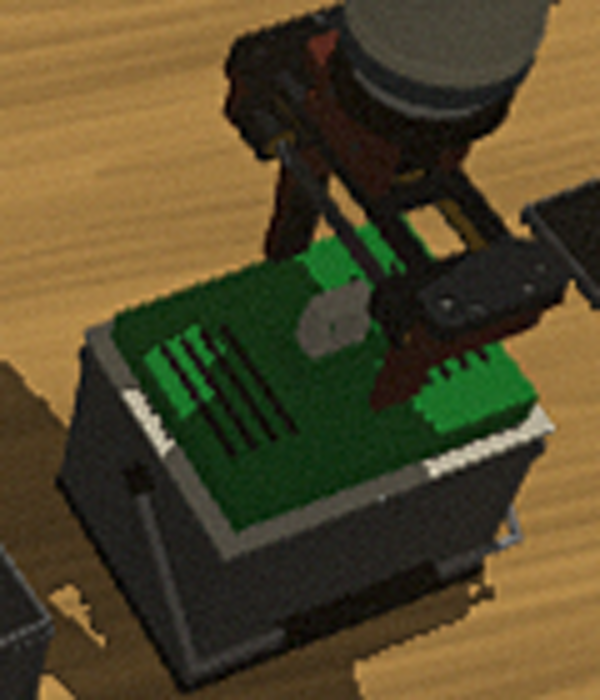

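Released: lid and cover are home and level, with the white flange at 144.7 and the green top at 165. Now I lower to the collar and grip it.

Emit:
{"method": "servo_tool", "body": {"moves": "0 0 -0.004 0 0 0; 0 0 -0.008 0 0 0; 0 0 -0.012 0 0 0; 0 0 -0.016 0 0 0; 0 0 -0.019 0 0 0; 0 0 -0.021 0 0 0; 0 0 -0.0215 0 0 0; 0 0 -0.0215 0 0 0"}}

```text
t: 16.3
ee_pos: [597.4, 252.8, 186.8]
orientation: [-1.278, 1.094, -1.095]
ft_force: [-0.0, -0.5, -0.6]
width: 87.5
```

Emit:
{"method": "servo_tool", "body": {"moves": "0 0 0 0 0 0; 0 0 0 0 0 0; 0 0 0 0 0 0; 0 0 0 0 0 0; 0 0 0 0 0 0; 0 0 0 0 0 0; 0 0 0 0 0 0; 0 0 0 0 0 0", "hand": 255}}

```text
t: 17.3
ee_pos: [597.4, 252.8, 186.7]
orientation: [-1.278, 1.094, -1.095]
ft_force: [0.0, -0.5, 1.3]
width: 30.0
```

Run:
```python
from look import *
D=snap("8")
crop(D["scene"],365,160,485,300,5,"pics/s8.png")
```

```text
t 17.3 p [597.4 252.8 186.7] jawyaw 8.86 down [ 0.  0. -1.] w 30.0 F [ 0.  -0.5  1.3] q [0.38 0.52 1.61 0.   1.01 0.23]
```

View pics/s8.png

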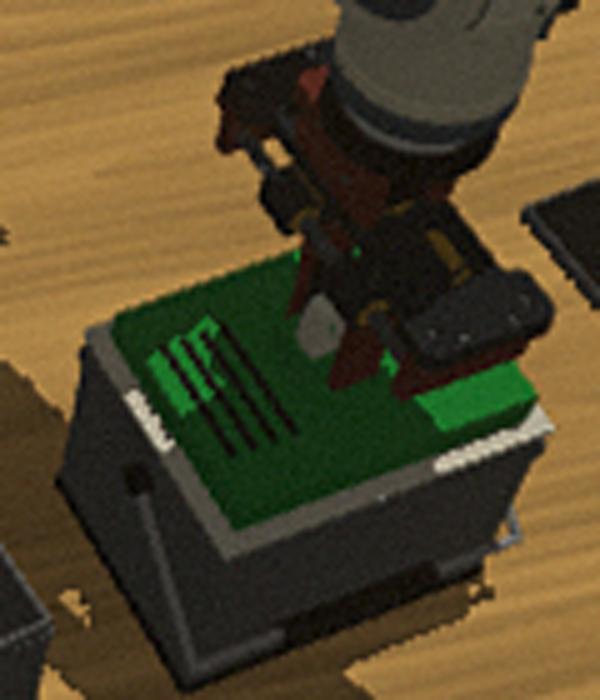

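The opening is 30 mm, so the jaws are on the collar. I lift slowly and straight up.

Emit:
{"method": "servo_tool", "body": {"moves": "0 0 0.002 0 0 0; 0 0 0.004 0 0 0; 0 0 0.007 0 0 0; 0 0 0.01 0 0 0; 0 0 0.013 0 0 0; 0 0 0.016 0 0 0; 0 0 0.018 0 0 0; 0 0 0.018 0 0 0"}}

```text
t: 18.4
ee_pos: [597.5, 252.8, 204.9]
orientation: [-1.278, 1.094, -1.095]
ft_force: [0.1, -0.4, -1.4]
width: 30.1
```

Run:
```python
from look import *
D=snap("9")
crop(D["scene"],365,160,485,300,5,"pics/s9.png")
```

```text
t 18.4 p [597.5 252.8 204.9] jawyaw 8.86 down [ 0.  0. -1.] w 30.1 F [ 0.1 -0.4 -1.4] q [0.38 0.5  1.6  0.   1.04 0.23]
```

View pics/s9.png

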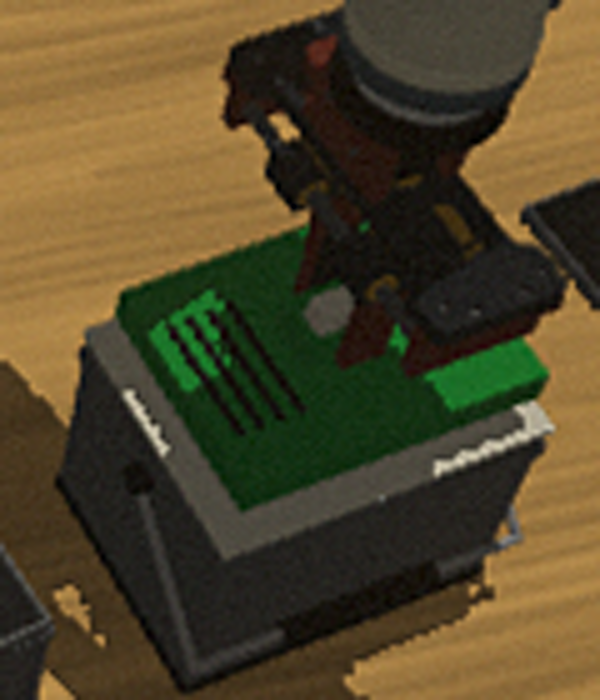

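Emit:
{"method": "servo_tool", "body": {"moves": "0 0 0.005 0 0 0; 0 0 0.012 0 0 0; 0 0 0.021 0 0 0; 0 0 0.031 0 0 0; 0 0 0.041 0 0 0; 0 0 0.052 0 0 0; 0 0 0.062 0 0 0; 0 0 0.07 0 0 0"}}

```text
t: 19.5
ee_pos: [597.5, 252.8, 275.5]
orientation: [-1.278, 1.094, -1.095]
ft_force: [0.2, -0.1, -2.0]
width: 30.0
```

Run:
```python
from look import *
D=snap("10")
crop(D["scene"],345,130,505,300,4,"pics/s10.png")
```

```text
t 19.5 p [597.5 252.8 275.5] jawyaw 8.86 down [ 0.  0. -1.] w 30.0 F [ 0.2 -0.1 -2. ] q [0.38 0.42 1.55 0.   1.17 0.23]
```

View pics/s10.png

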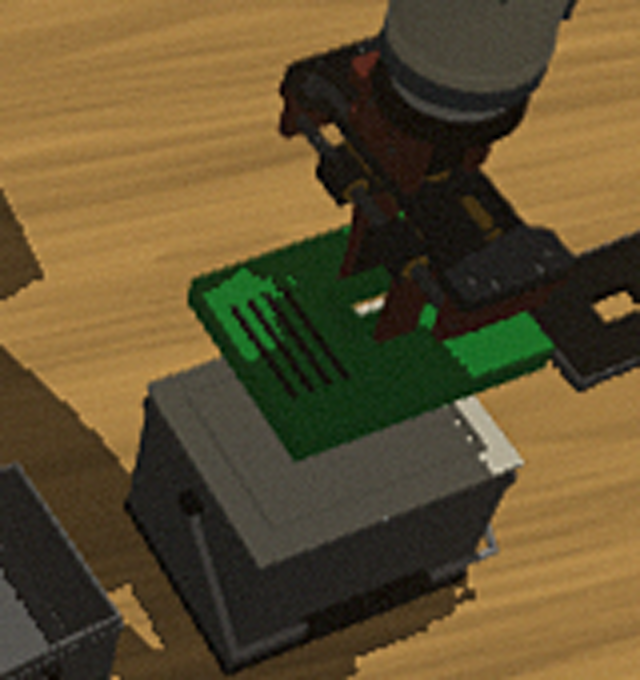

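The cover is clear of the stem, and the inner lid stays seated. Now the sideways move, towards the robot.

Emit:
{"method": "servo_tool", "body": {"moves": "-0.01 0 0 0 0 0; -0.03 0 0 0 0 0; -0.06 0 0 0 0 0; -0.09 0 0 0 0 0; -0.12 0 0 0 0 0; -0.15 0 0 0 0 0; -0.175 0 0 0 0 0; -0.19 0 0 0 0 0"}}

```text
t: 20.6
ee_pos: [405.6, 252.5, 274.3]
orientation: [-1.28, 1.095, -1.094]
ft_force: [0.7, 0.1, -1.9]
width: 29.7
```

Emit:
{"method": "servo_tool", "body": {"moves": "0 0 0 0 0 0; 0 0 0 0 0 0; 0 0 0 0 0 0; 0 0 0 0 0 0; 0 0 0 0 0 0; 0 0 0 0 0 0; 0 0 0 0 0 0; 0 0 0 0 0 0"}}

```text
t: 21.6
ee_pos: [407.4, 252.8, 274.7]
orientation: [-1.278, 1.094, -1.094]
ft_force: [0.7, 0.5, -1.3]
width: 29.6
```

Run:
```python
from look import *
from lid import *
D=snap("11"); o=ctrl.get_obs(); print("qvel",abs(o["qvel"]).max())
for n in("scene","top"):
    d=D[n]
    P,A,w,g=lidfit(d,137,153,597,252); w=A
    print(n,"flange+curb",w.sum(),rect(P[w]),np.percentile(P[w][:,2],[5,50,95]).round(1))
    q=P[w]; c=np.linalg.lstsq(np.c_[q[:,0]-597,q[:,1]-252,np.ones(len(q))],q[:,2],rcond=None)[0]; print(" plane",c.round(3))
    P,A,w,g=lidfit(d,190,270,407,252); X,Y,Z=P[...,0],P[...,1],P[...,2]
    F=g&(Z>243)&(Z<266)
    print(n,"cover",F.sum(),rect(P[g]),np.percentile(Z[F],[5,50,95]).round(1))
    q=P[F]; c=np.linalg.lstsq(np.c_[q[:,0]-407,q[:,1]-252,np.ones(len(q))],q[:,2],rcond=None)[0]; print(" plane",c.round(3))
    m=(abs(X-597)<40)&(abs(Y-252)<40)&(Z>195)&(Z<220); print(" stem",m.sum(),P[m].mean(0).round(1) if m.any() else "")
cv2.imwrite("pics/s11.png",D["scene"]["pixels"][:,:,::-1])
cv2.imwrite("pics/t11.png",D["top"]["pixels"][:,:,::-1])
```

```text
t 21.6 p [407.4 252.8 274.7] jawyaw 8.87 down [ 0.  0. -1.] w 29.6 F [ 0.7  0.5 -1.3] q [0.53 0.16 1.91 0.   1.07 0.38]
qvel 0.001788265567872616
scene flange+curb 3283 (array([598.1, 252.3]), array([147.9, 187.2]), 9.35) [141.9 145.1 150.5]
 plane [-2.00000e-03 -0.00000e+00  1.45402e+02]
scene cover 1648 (array([409.5, 251.6]), array([126.2, 165.5]), 8.59) [246.3 252.8 256.2]
 plane [-2.0000e-02  7.0000e-03  2.5304e+02]
 stem 100 [600.4 249.5 207.6]
top flange+curb 2181 (array([599.4, 250.1]), array([146.1, 184.9]), 8.91) [139.8 145.4 150.8]
 plane [-1.00000e-03 -1.00000e-03  1.45281e+02]
top cover 435 (array([407.9, 250.7]), array([123.9, 163.9]), 9.63) [248.2 253.4 257.7]
 plane [ 1.00000e-03 -5.00000e-03  2.52955e+02]
 stem 56 [598.1 248.2 209.3]
```

View pics/s11.png

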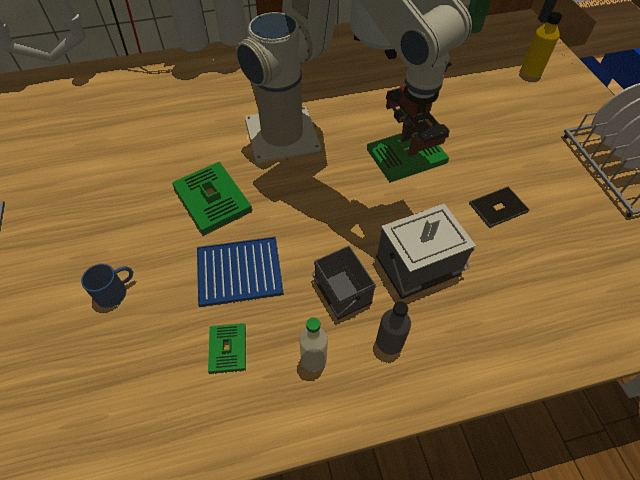

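View pics/t11.png

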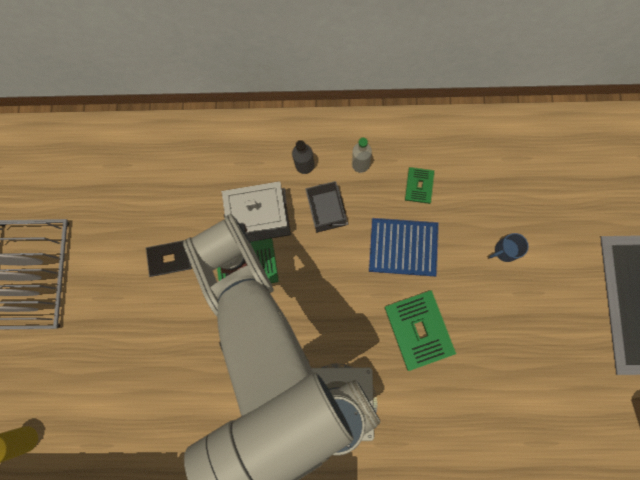

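The pictures show the inner lid on the caddy (scene (428,240)), with its flange level at z≈145. The cover is held level at scene (407,155), its top at z≈253 and about 190 mm from the caddy. The bystanders look unmoved, so I'm handing in.

```bash
python3 -c "
from workcell import ctrl
ctrl.close_job(); print(ctrl.get_obs()['t'], ctrl.get_obs()['width'])"
```

```text
the job is handed in; nothing more can be done
the job is handed in; nothing more can be done
```

I finished the job and handed it in at about t = 21.6 s; no verdict was reported.

**What I did:** I gripped the stem, carried both lids together and lowered them onto the larger caddy. The contact force was about 10 N and the TCP was at z ≈ 208.6, matching the home height of about 209. I let go, gripped the collar (30 mm opening), lifted the cover straight up about 88 mm and moved it 190 mm towards the robot.

**Last checks:**
- **Inner lid:** the flange is level with its top at z ≈ 145 in both views. It sits within about 2 mm of my start estimate of the caddy's centre, and its yaw is about 9°, matching the caddy's.
- **Cover:** it is held still and level (within about 0.02 rad), with its top at z ≈ 253 and so its lower edge at about 233 mm. The opening is still 30 mm.
- **Bystanders:** the filter, bottles and mug look unmoved by eye; I did not measure them again.

**Disagreements:** the two cameras differed by 1–2 mm on the caddy and lid centres. The top view was less reliable while the arm covered the lid. No check failed.

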